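# Hang the cap driver on the spring balancer

## Task

Take the sprung balancer hook by its black knob, pull it down against its spring beside the bottle-cap driver, swing it in under the driver's bail and ease it slowly up, so that the driver is lifted out of its rest cup and left hanging on the hook at rest. Only let go, gently, once the spring and the driver's weight balance: neither may shoot up or drop, and the hook must not be forced against the driver. Do not touch the driver itself and leave the things round about where they are.

Things in the scene. Friction and masses are not known exactly. Their poses are not given: they have to be found in the camera images.
- stand: fixed balancer stand: grey base plate 170 x 120 mm, 16 mm thick, steel mast 24 mm thick along z, blue spring case (68 mm across) on top at 338 to 385 mm. Origin on the mast's axis at the worktop; z up. The yellow arm turns about this z axis and points along the stand's -x when swing is 0
- reel (a joint): how far the hook is pulled down, m: 0 retracted (hook seat 255 mm above the worktop), 0.165 lower stop. The spring pulls up throughout, by 1 to 2 N at the top and evenly more the farther it is pulled, about 11 N near the lower stop (own weight already taken off; hardly any friction or damping). It must never run up faster than 0.13 m/s, nor, once the driver hangs clear of the cup, sink faster than 0.13 m/s
- swing (a joint): turn of the arm about the mast, rad, positive counter-clockwise from above; range -0.5 to 1.1; at angle a the hook's seat and knob stand at (-0.19 cos a, -0.19 sin a) in the stand's frame. Light friction (0.04 N m): it stays where it is left
- hook: steel J-hook of 8 mm bar under the end of the yellow arm. Origin: the seat, the lowest place inside the hook, where the bail shall lie. Axes: z up, x along the arm to the mast, y the way the tongue points. The stem is at y = -12 mm; the tongue runs along +y to a lip at y = +12 mm whose top is 10 mm above the seat; clear throat 16 mm; the hook's underside is 8 mm below the seat. The arm's underside is 34 mm above the seat. The hook enters the bail moving along its +y
- knob (a point): grip point of the upright black knob above the hook: 24 mm diameter, from 21 mm below this point to 15 mm above it, with a 42 mm flange below on which the fingers can push down; 70 mm straight above the hook's seat. A hard grip that opens suddenly can jerk it: slacken the grip first and open little by little
- rest: fixed grey cup, 68 mm across and 27 mm high, in which the driver stands; inner floor 12 mm above the worktop, bore 45 mm and more. Origin at the centre of its underside, z up
- driver: white battery bottle-cap driver with an orange band, standing upright in the rest cup: body 52 mm across, its top 72 mm above its foot, foot 38 mm across; its weight differs with the battery fitted and is not told (under 1 kg); the balance height on the hook differs widely with it and is always clear of the cup and below the upper stop. Origin at the centre of the foot's underside, z up, x along the bail's bar
- bail (a point): middle of the underside of the driver's steel bail bar, 110 mm above the foot; the bar is 6 mm thick, runs level along the driver's x with 42 mm clear between its uprights and 38 mm clear above the driver's body
- beaker: clear plastic beaker, 64 mm across, 76 mm high, bystander; origin at the centre of its underside
- amber_bottle: small amber bottle with black cap, 46 mm across, 88 mm high, bystander; origin at the centre of its underside
- timer: white bench timer lying flat, 75 x 75 x 17 mm, bystander; origin at the centre of its underside
- yellow_tape: yellow roll of tape lying flat, 69 mm across, 19 mm high, bystander; origin at the centre of its underside
- green_tape: green roll of tape lying flat, 70 mm across, 13 mm high, bystander; origin at the centre of its underside
Not all that is in view belongs to the job. Of the things that look like the rest, take the one that is farthest from the robot's base at the start.

How it is judged:
On the way, in this order (a step that is already met when the one before it is completed fails the run):
1. the hook is pulled down and its tongue is under the bail, the driver still standing in its cup (horizontal distance between bail and hook below 0.014 m and z of hook in the frame of driver between 0.075 and 0.106 m and z of driver in the frame of rest below 0.02 m), for 0.1 s.
2. the hook carries the driver clear of the cup (distance between bail and hook below 0.015 m and contact force between hook and driver above 1 N and z of driver in the frame of rest above 0.03 m and contact force between driver and rest below 0.1 N), for 0.2 s.
At the end, for the whole second after the job is handed in: The driver hangs by its bail on the hook (bail within 15 mm of the hook's seat), its foot more than 30 mm above the underside of the rest cup and not touching the cup, tilted less than 0.35 rad, at rest (under 0.04 m/s, hook under 0.03 m/s), and the hook has been let go (all of step 2 and angle between driver's own z axis and vertical below 0.35 rad and linear speed of driver below 0.04 m/s and velocity of joint reel between -0.03 and 0.03 m/s and contact force between each of the arm, the fingers and hook below 0.1 N).
It fails at once if the hook runs up, or the hung driver sinks, faster than 0.13 m/s (velocity of joint reel below -0.13 m/s or (velocity of joint reel above 0.13 m/s and z of driver in the frame of rest above 0.03 m)).
It fails at once if the hook is forced against the driver with more than 20 N (contact force between hook and driver above 20 N).
It fails at once if the robot touches the driver (contact force between any of the fingers, the arm and driver above 0.5 N).
It fails at once if the driver is tipped over (angle between driver's own z axis and vertical above 0.7 rad).
It fails at once if the beaker, amber bottle, timer or a tape roll is moved more than 20 mm (distance of any of beaker, amber_bottle, timer, yellow_tape, green_tape from where it was at the start of the episode above 0.02 m).
It also fails if it takes over 69 s, if anything falls off the work surface, if the arm or the gripper's body presses on something with over 40 N, if the wrist force passes 120 N, or if a joint passes its speed limit or range.

## Robot

A 7-joint arm with a two-finger parallel gripper is mounted at the origin on a cart in front of the work surface, level with it; the furniture and walls round the work are solid. World frame = base frame: x ahead of the robot, y to its left, z up, the work surface at z = 0. Lengths are in m, angles in rad, forces in N, time in s.
With the tool pointing down it reaches from about 0.425 to 0.925 m from the base axis. Payload 6.8 kg.
Tool frame: the origin (TCP) lies on the front face of the gripper's body, between the roots of the fingers; the fingertips stand 73 mm ahead of it and the grasp point (between the pads) lies 54 mm ahead of it (env.nose_length is the distance from the TCP to the fingertips, in m); z points along the fingers, y is the line along which they close (so a half turn about z gives the same grasp; the last joint's range is limited). The gripper opens to 85 mm and grips with 20 to 120 N. Pads are 22 mm wide; open, the fingers measure 114 mm over their backs; the gripper's body (76 mm by 85 mm) begins 54 mm behind the grasp point. The pads swing forward as they close: fully open they stand 13 mm farther back than shut.
Start: joints at [1.045, 0.477, 0.022, 1.555, -0.011, 1.109, -0.083], TCP at [0.274, -0.617, 0.304] pointing down, gripper open.
Joint ranges: [-2.96, 2.96], [-0.34, 2.1], [-1.41, 1.46], [0.24, 2.44], [-1.37, 4.51], [0.17, 1.92], [-2.96, 2.96]. Speed limits (rad/s): [2.39, 2.39, 3.14, 3.14, 3.14, 3.14, 3.14].

## Interface

Orientations are given as a unit quaternion [w, x, y, z].
In Python, from cell import env, kin, camera, calibration, job gives the robot as it stands. The module is installed in compiled form; this text tells all that it offers. Calls block until the motion is done:
- env.reach(position, orientation): joint-space move of the TCP to a pose.
- env.movel(position, velocity=0.15, rot=None, stop_force=None): straight line of the TCP; rot=None keeps the orientation; velocity is the mean speed in m/s. With stop_force (N) it stops when the force on the tool has changed by that much, and returns True; else False.
- env.goto_joints(angles): joint-space move.
- env.grip(opening, f_grip=None): finger opening in m; f_grip is the grip in N (None keeps the last); returns when the fingers have stopped.
- env.dwell(seconds).
- kin.inverse_kinematics(position, orientation): joint angles nearest the present ones, or None.
- env.get_state(): the state.
- camera(name): name is "side" or "top" or "wrist"; returns (picture, depth): 400x640x3 uint8, blue, green, red; 400x640 float32, m along the optical axis (not along the pixel's ray), 0 where there is no reading.
- calibration(name): a dict with "fx", "fy", "cx", "cy" (pixels), "k1" (the pictures are not rectified: a ray, as slopes to the right and down, at radius r is drawn at 1 + k1 r^2 times it, then the intrinsics apply), "rvec" (rotation vector, rad) and "tvec" (3), from world to camera coordinates, as OpenCV has them. Camera axes: x right, y down, z forward; pixel columns grow to the right and rows downward; lengths in m; the calibration is good to about 2 mm. A picture is of the moment at which its call begins: read the wrist's pose just before it. calibration takes no time and is no camera call; for the wrist camera it gives the pose at the moment of the call.
A pose or a line that the arm cannot do raises env.PlanningError and nothing moves.
- job.job_done(): hands the job in; it is judged then, once.
The state is a dict: "time": time; "qpos": joint angles; "joint_velocities": joint speeds; "joint_torque": joint torques, N m; "tcp_pos": TCP position; "orientation": TCP orientation; "force": force on the tool from outside, world axes, zero at the start; "torque": the same for the moment, N m; "opening": finger opening in m; "gripper_force": force on a finger pad.
Only numpy, scipy, OpenCV 4.12 (cv2) and the standard library are available. Lean on these libraries where they do the work, as an engineer would, in place of code of your own. Each camera call takes 0.05 s, during which the arm holds its last target. There are 200 camera calls.

## Working session

There is one attempt and no reset: what is moved stays moved. The work goes in short steps, each a Python script; the robot and the scene stay as the last script left them, time stands still between calls to the robot, and variables do not carry over. Pictures are saved under pics/ and viewed, at most 10 in all, crops included, and the job is handed in when it is done.

```bash
mkdir -p pics; ls
cat > h.py <<'E'
import numpy as np, cv2
from cell import env, kin, camera, calibration, job
def cal(n):
    c=calibration(n);R=cv2.Rodrigues(np.array(c["rvec"],float))[0];t=np.array(c["tvec"],float).ravel();return c,R,t
def ray(c,R,t,u,v):
    xd=np.array([(u-c["cx"])/c["fx"],(v-c["cy"])/c["fy"]]);x=xd.copy()
    for _ in range(20): x=xd/(1+c["k1"]*(x@x))
    return -R.T@t, R.T@np.array([x[0],x[1],1.0]), x
def onplane(C,u,v,z):
    o,d,_=ray(*C,u,v); return o+d*(z-o[2])/d[2]
def cloud(C,D):
    c,R,t=C;v,u=np.indices(D.shape);xd=np.stack([(u-c["cx"])/c["fx"],(v-c["cy"])/c["fy"]],-1);x=xd.copy()
    for _ in range(10): x=xd/(1+c["k1"]*(x**2).sum(-1,keepdims=True))
    P=np.dstack([x*D[...,None],D]); return (P-t)@R
E
python3 - <<'E'
from h import *
for n in("side","top"):
    C=cal(n);p,d=camera(n);cv2.imwrite(f"pics/{n}0.png",p);np.savez(f"{n}0.npz",p=p,d=d);print(n,-C[1].T@C[2],C[1][2],C[0]["fx"])
print(env.get_state())
E
```

```text
pics
side [0.44930758 1.14881891 0.65687514] [ 0.08484134 -0.92725896 -0.36468173] 460.5360251458457
top [0.34636085 0.00685559 1.34328546] [ 0.18522179  0.01859625 -0.98252077] 375.35121618579086
{'time': 0.1, 'qpos': array([ 1.04490546,  0.47773506,  0.02229549,  1.55635699, -0.01152311,
        1.10931814, -0.08307102]), 'joint_velocities': array([-0.00168879, -0.00204548, -0.00108878, -0.00059371,  0.00012374,
        0.0009723 , -0.00017116]), 'joint_torque': array([ 3.10364587e-03, -5.97758460e+01,  1.61282770e+00, -2.81954098e+01,
        1.27027952e-02,  4.99936737e-03, -3.21406458e-05]), 'tcp_pos': array([ 0.27373148, -0.61654201,  0.30300824]), 'orientation': array([-8.17624608e-04,  9.78251872e-01,  2.07418805e-01, -2.15020923e-04]), 'force': array([-0.13668955, -0.49365968, -0.11160405]), 'torque': array([-0.01018566,  0.03886796,  0.04795725]), 'gripper_force': 0.0, 'opening': 0.08520238230268691}
```

View pics/side0.png

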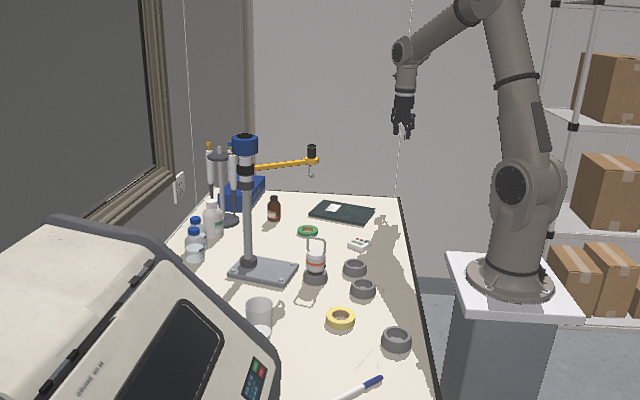

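View pics/top0.png

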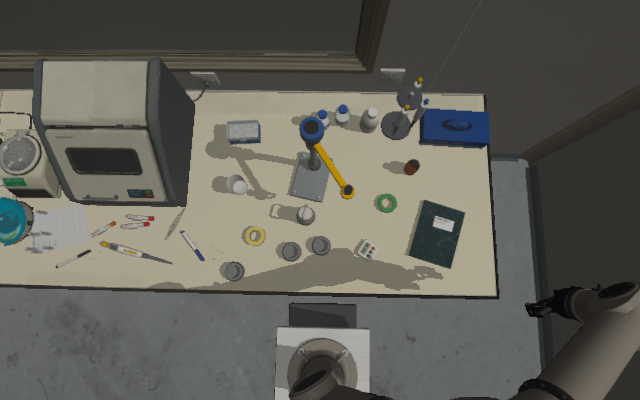

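Run:
```python
from h import *
out=[]
for n,(a,b,w,h) in {"side":(230,130,110,170),"top":(255,110,120,130)}.items():
    z=np.load(n+"0.npz");p=z["p"];out.append(cv2.resize(p[b:b+h,a:a+w],(400,590),interpolation=cv2.INTER_CUBIC))
    C=cal(n);P=cloud(C,z["d"]);hsv=cv2.cvtColor(p,cv2.COLOR_BGR2HSV);H,S,V=hsv[...,0],hsv[...,1],hsv[...,2]
    ok=z["d"]>0
    def rep(k,m):
        m=m&ok
        if m.sum()==0: print(n,k,"none");return
        q=P[m];print(n,k,m.sum(),"med",np.median(q,0).round(4),"min",np.percentile(q,3,axis=0).round(4),"max",np.percentile(q,97,axis=0).round(4))
    X,Y,Z=P[...,0],P[...,1],P[...,2]
    box=np.zeros_like(ok);box[b:b+h,a:a+w]=1
    rep("knobdark",box&(V<70)&(Z>.29)&(Z<.36))
    rep("knobtop",box&(V<70)&(Z>.333)&(Z<.345))
    rep("yellow",box&(H>18)&(H<32)&(S>150)&(Z>.2))
    m=box&(H>18)&(H<32)&(S>150)&(Z>.25)&ok
    q=P[m][:,:2];print(cv2.fitLine(q.astype(np.float32),cv2.DIST_HUBER,0,.01,.01).ravel())
    rep("blue",box&(H>100)&(H<125)&(S>120)&(Z>.3))
    rep("bluetop",box&(H>100)&(H<125)&(S>120)&(Z>.378)&(Z<.392))
    rep("orange",box&(H<14)&(S>120)&(Z<.12)&(Z>.02))
    for nm,(u,v) in {"drv":(305,213),"c1":(291,251),"c2":(320,245),"c3":(234,270)}.items():
        if n=="top": print(nm,onplane(C,u,v,.027).round(3),P[v,u].round(3))
    if n=="top":
        o=onplane(C,305,213,.05); m=box&(np.hypot(X-o[0],Y-o[1])<.06)
        for lo,hi in((.02,.03),(.05,.09),(.09,.11),(.11,.14)): rep(f"z{lo}",m&(Z>lo)&(Z<hi))
cv2.imwrite("pics/crop0.png",np.hstack(out))
```

```text
side knobdark 233 med [0.7049 0.051  0.3072] min [ 0.5544 -0.0621  0.2912] max [0.7406 0.0675 0.3406]
side knobtop 25 med [ 0.5666 -0.0533  0.3396] min [ 0.5548 -0.0707  0.3341] max [0.7032 0.0572 0.3439]
side yellow 330 med [ 0.626  -0.0151  0.2994] min [ 0.5497 -0.0595  0.2924] max [0.6999 0.035  0.3041]
[ 0.84097534  0.5410734   0.6208879  -0.0155222 ]
side blue 406 med [0.7199 0.0722 0.3644] min [0.6919 0.042  0.3432] max [0.7507 0.0793 0.3803]
side bluetop 75 med [0.7197 0.0614 0.3797] min [0.6937 0.0267 0.3782] max [0.7508 0.0755 0.3813]
side orange 39 med [0.5353 0.0919 0.0602] min [ 0.5105 -0.3049  0.0567] max [0.7019 0.0999 0.07  ]
top knobdark 113 med [ 0.5723 -0.0521  0.3401] min [ 0.5552 -0.0683  0.2961] max [0.7075 0.0651 0.3577]
top knobtop 50 med [ 0.5642 -0.0601  0.3402] min [ 0.5556 -0.0684  0.3355] max [ 0.6378 -0.0088  0.3436]
top yellow 411 med [ 0.6272 -0.0197  0.3013] min [ 0.5493 -0.074   0.2971] max [0.7015 0.0306 0.3063]
[ 0.84490037  0.5349237   0.6457923  -0.00719621]
top blue 229 med [0.717  0.0405 0.3795] min [0.6952 0.0138 0.376 ] max [0.7513 0.0711 0.383 ]
top bluetop 189 med [0.7189 0.0404 0.3798] min [0.6969 0.0138 0.3782] max [0.7513 0.071  0.3832]
top orange none
drv [0.542 0.071 0.027] [0.533 0.068 0.084]
c1 [0.407 0.116 0.027] [0.408 0.117 0.01 ]
c2 [0.43  0.015 0.027] [0.431 0.015 0.011]
c3 [0.338 0.311 0.027] [0.338 0.315 0.011]
top z0.02 46 med [0.5193 0.0593 0.0252] min [0.5066 0.0386 0.0204] max [0.5442 0.0991 0.0294]
top z0.05 165 med [0.5331 0.0652 0.0825] min [0.5108 0.047  0.0524] max [0.5544 0.0917 0.0876]
top z0.09 3 med [0.5188 0.0638 0.1063] min [0.5104 0.061  0.0922] max [0.5549 0.0723 0.1065]
top z0.11 30 med [0.534  0.0694 0.1266] min [0.5111 0.0627 0.1149] max [0.5586 0.0756 0.1305]
```

View pics/crop0.png

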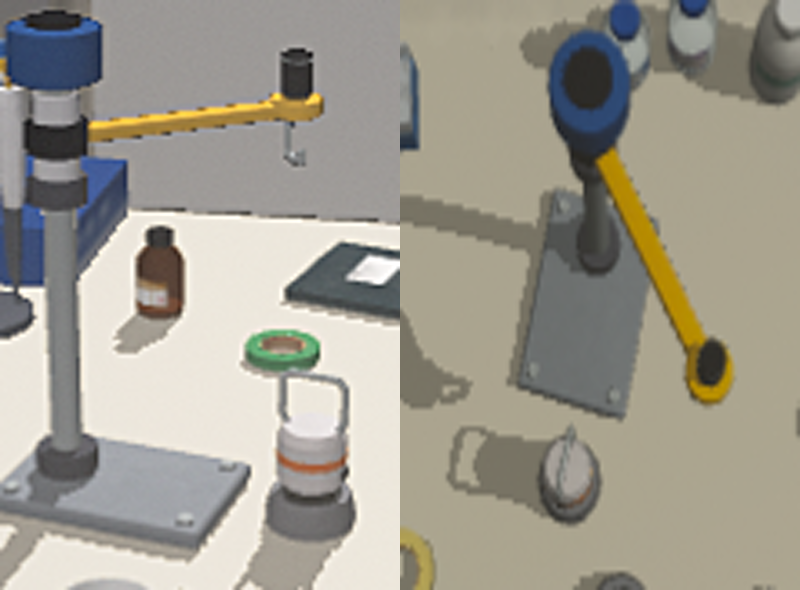

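The top crop shows the bail bar edge-on, running from (575,430) to (565,475), with the driver in its cup at full-image (305,213). The cup candidates are (305,213), (291,251), (320,245) and (234,270). The driver's cup is the farthest from the base, at r≈0.55 m, and the white driver stands in it. Mast–knob and mast–bail distances are both about 0.19 m, as they should be. Next I go above the knob.

```bash
cat >> h.py <<'E'
from scipy.spatial.transform import Rotation as Rn
def down(ang):  # tool down, closing line (tool y) at yaw ang
    z=np.array([0,0,-1.]);y=np.array([np.cos(ang),np.sin(ang),0]);q=Rn.from_matrix(np.c_[np.cross(y,z),y,z]).as_quat();return np.r_[q[3],q[:3]]
E
python3 - <<'E'
from h import *
C=cal("top");z=np.load("top0.npz");P=cloud(C,z["d"]);Z=P[...,2];m=(np.hypot(P[...,0]-.535,P[...,1]-.069)<.035)&(Z>.118)&(Z<.14)
print(cv2.fitLine(P[m][:,:2].astype(np.float32),cv2.DIST_HUBER,0,.01,.01).ravel())
a=np.radians(-57)
st=env.get_state()
env.movel([.274,-.617,.5],.3)
env.reach([.53,-.03,.52],down(a))
env.dwell(.3)
s=env.get_state();print(s["time"],s["tcp_pos"],s["force"],s["qpos"])
C=cal("wrist");p,d=camera("wrist");cv2.imwrite("pics/w1.png",p);np.savez("w1.npz",p=p,d=d,R=C[1],t=C[2]);print(-C[1].T@C[2],C[1][2])
E
```

```text
[ 0.9668367  -0.25539535  0.5356665   0.06907713]
3.4833 [ 0.53004898 -0.03035295  0.51993471] [-0.04219942  0.19888967 -0.20630467] [ 0.38913049  0.14285846 -0.51144013  1.54550763  0.07006308  1.47163235
 -1.12032184]
[0.59718054 0.01270757 0.5892187 ] [-0.26224051 -0.16916225 -0.95006002]
```

View pics/w1.png

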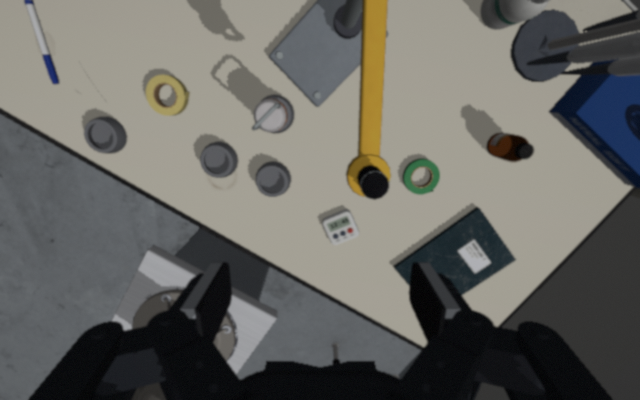

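The wrist view shows the knob top at about (374,184) over the yellow arm end, and the bail bar over the driver at about (265,115). Next I measure both from this view.

Run:
```python
from h import *
z=np.load("w1.npz");p,d=z["p"],z["d"];C=(calibration("wrist"),z["R"],z["t"]);P=cloud(C,d);V=p.max(2);Z=P[...,2]
b=np.zeros(V.shape,bool);b[150:210,340:400]=1
m=b&(V<75)&(abs(Z-.34)<.006);v,u=np.nonzero(m)
(cx,cy),r=cv2.minEnclosingCircle(np.c_[u,v].astype(np.float32));print("knobtop px",cx,cy,r,m.sum(),onplane(C,cx,cy,.34),np.median(P[m],0))
Q=P[m][:,:2];print("cloud circle",cv2.minEnclosingCircle(Q.astype(np.float32)))
b[:]=0;b[80:145,235:300]=1
m=b&(Z>.112)&(Z<.14);v,u=np.nonzero(m);q=P[m]
print("bail",m.sum(),q.min(0),q.max(0),np.median(q,0),cv2.minAreaRect(q[:,:2].astype(np.float32)))
m=b&(Z>.07)&(Z<.092);print("body",m.sum(),cv2.minEnclosingCircle(P[m][:,:2].astype(np.float32)),np.median(P[m],0))
# blue case top circle from top cam
z=np.load("top0.npz");C=cal("top");P=cloud(C,z["d"]);hsv=cv2.cvtColor(z["p"],cv2.COLOR_BGR2HSV)
m=(hsv[...,0]>100)&(hsv[...,0]<125)&(hsv[...,1]>100)&(abs(P[...,2]-.38)<.006)&(np.hypot(P[...,0]-.72,P[...,1]-.042)<.045)
print("case",cv2.minEnclosingCircle(P[m][:,:2].astype(np.float32)))
# knob in top
m=(z["p"].max(2)<70)&(abs(P[...,2]-.34)<.006)&(np.hypot(P[...,0]-.564,P[...,1]+.06)<.03)
print("knob top",m.sum(),cv2.minEnclosingCircle(P[m][:,:2].astype(np.float32)),np.median(P[m],0))
```

```text
knobtop px 373.7978820800781 184.35105895996094 13.996834754943848 596 [ 0.56650196 -0.0598502   0.34      ] [ 0.56638156 -0.06009082  0.33902   ]
cloud circle ((0.5658468008041382, -0.060897450894117355), 0.011677689850330353)
bail 162 [0.50946843 0.06027314 0.11328259] [0.56185578 0.07707982 0.12930233] [0.53664837 0.06870736 0.12613167] ((0.5357597470283508, 0.0687766745686531), (0.0060753109864890575, 0.05350380018353462), 75.85893249511719)
body 721 ((0.5361816883087158, 0.06829996407032013), 0.026307156309485435) [0.53709307 0.06529095 0.08254626]
case ((0.7237247228622437, 0.04189801216125488), 0.03293311223387718)
knob top 48 ((0.5651018023490906, -0.06043163314461708), 0.010946103371679783) [ 0.56409743 -0.06014329  0.340002  ]
```

```bash
cat >> h.py <<'E'
M=np.array([.7247,.0425]);K0=np.array([.5660,-.0602]);B=np.array([.5360,.0688])
ang=lambda p:np.arctan2(*(p-M)[::-1])%(2*np.pi)   # polar angle about mast
def kp(th,r=.19): return M+r*np.array([np.cos(th),np.sin(th)])
E
python3 - <<'E'
from h import *
print(np.degrees([ang(K0),ang(B)]))
a=ang(K0)+np.pi/2; yaw=a-2*np.pi if a>np.pi else a
yaw=(yaw+np.pi)%(2*np.pi)-np.pi; print("yaw",np.degrees(yaw))
env.grip(.06,30)
env.reach([*K0,.44],down(yaw)); env.dwell(.3); f0=env.get_state()["force"];print("f0",f0)
print(env.movel([*K0,.380],.06,stop_force=5))
env.grip(.0,30); env.dwell(.3)
s=env.get_state();print(s["time"],s["tcp_pos"],s["force"]-f0,s["opening"],s["gripper_force"])
E
```

```text
[212.90823675 172.06553271]
yaw -57.09176325427928
f0 [-1.28265776 -0.06137675  0.50120823]
False
6.5333 [ 0.56603135 -0.06026518  0.38009332] [0.41167169 0.13884194 0.28437954] 0.02325489004596971 29.69367653131485
```

Run:
```python
from h import *
for z in (.36,.32,.28,.25,.227):
    env.movel([*K0,z],.08); env.dwell(.15)
    s=env.get_state();print(s["time"],s["tcp_pos"].round(4),s["force"].round(2),s["opening"].round(4),s["gripper_force"].round(1))
for n in("side",):
    p,d=camera(n);cv2.imwrite("pics/s2.png",cv2.resize(p[120:320,200:400],(600,600)))
    C=cal(n);P=cloud(C,d);m=(p.max(2)<255)
    hsv=cv2.cvtColor(p,cv2.COLOR_BGR2HSV);m=(hsv[...,0]>18)&(hsv[...,0]<32)&(hsv[...,1]>150)&(np.hypot(P[...,0]-.57,P[...,1]+.06)<.1)&(P[...,2]>.05)
    print("yellow z",np.percentile(P[m][:,2],[3,50,97]))
```

```text
Traceback (most recent call last):
AttributeError: 'float' object has no attribute 'round'
```

```bash
cat >> h.py <<'E'
def show(k=""):
    s=env.get_state();print(k,round(s["time"],2),s["tcp_pos"].round(4),s["force"].round(2),round(s["opening"],4),round(s["gripper_force"],1),flush=True);return s
E
python3 - <<'E'
from h import *
for z in (.36,.32,.28,.25,.227):
    env.movel([*K0,z],.08); env.dwell(.15); show()
for n in("side",):
    p,d=camera(n);cv2.imwrite("pics/s2.png",cv2.resize(p[120:320,200:400],(600,600)))
    C=cal(n);P=cloud(C,d)
    hsv=cv2.cvtColor(p,cv2.COLOR_BGR2HSV);m=(hsv[...,0]>18)&(hsv[...,0]<32)&(hsv[...,1]>150)&(np.hypot(P[...,0]-.57,P[...,1]+.06)<.1)&(P[...,2]>.05)
    print("yellow z",np.percentile(P[m][:,2],[3,50,97]))
E
```

```text
7.48 [ 0.5659 -0.0602  0.3601] [-2.09 -1.29  2.81] 0.0226 30.0
 8.28 [ 0.5659 -0.0603  0.3204] [-4.24 -2.28  3.17] 0.0229 30.2
 9.08 [ 0.5658 -0.0605  0.2805] [-5.21 -3.    7.13] 0.0232 30.4
 9.76 [ 0.5658 -0.0607  0.2506] [-5.6  -2.77  9.24] 0.0231 30.6
 10.34 [ 0.5657 -0.0608  0.2277] [-6.13 -3.37 11.19] 0.023 30.7
yellow z [0.14200213 0.14988758 0.15358222]
```

View pics/s2.png

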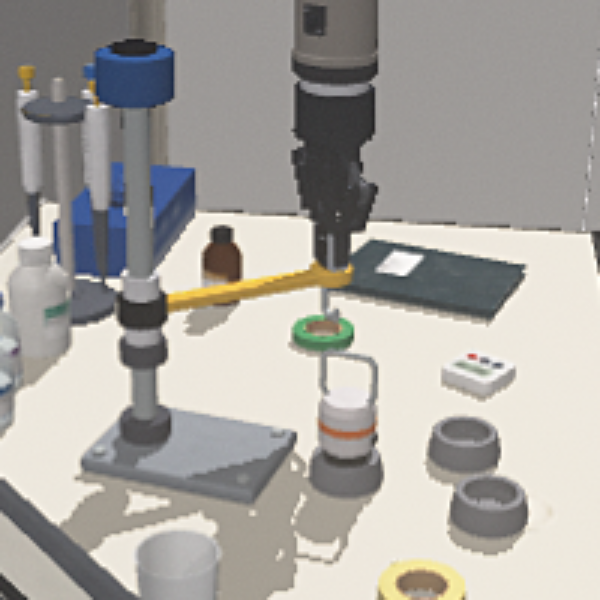

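The side view shows the hook pulled down to about bail height. It sits beside and behind the bail, which is at crop (347,355), and nothing else has moved. Next I swing it in.

Run:
```python
from h import *
a0,a1=ang(K0),ang(B)
for th in np.linspace(a0,a1,10)[1:]:
    yaw=(th+np.pi/2+np.pi)%(2*np.pi)-np.pi
    # yaw continues -57 -> -98 deg
    r=env.movel([*kp(th,.1905),.227],.07,rot=down(yaw),stop_force=8)
    s=show(f"{np.degrees(th):.1f} {r}")
    if r: break
env.dwell(.3);show()
p,d=camera("side");cv2.imwrite("pics/s3.png",cv2.resize(p[180:310,250:380],(600,600)))
C=cal("wrist");p,d=camera("wrist");cv2.imwrite("pics/w3.png",p)
```

```text
208.4 False 10.76 [ 0.5576 -0.0481  0.2283] [-3.5  -2.55 10.94] 0.0233 30.8
203.8 False 11.12 [ 0.5507 -0.0341  0.2281] [-4.24 -1.57 10.65] 0.0235 30.8
199.3 False 11.49 [ 0.5451 -0.0199  0.2281] [-4.18 -1.65 10.04] 0.0234 30.8
194.8 False 11.86 [ 0.5407 -0.0053  0.2281] [-4.82 -1.47 10.87] 0.0229 30.8
190.2 False 12.22 [0.5374 0.0096 0.2281] [-4.5  -1.25 10.32] 0.0232 30.8
185.7 False 12.59 [0.5354 0.0247 0.2281] [-4.17 -1.26 11.28] 0.0229 30.8
181.1 False 12.96 [0.5346 0.0398 0.2281] [-4.46 -1.1   9.21] 0.023 30.8
176.6 False 13.32 [0.5349 0.055  0.2282] [-4.81 -0.5  10.3 ] 0.0232 30.8
172.1 False 13.69 [0.5365 0.0702 0.2283] [-3.81 -0.57 10.7 ] 0.0229 30.8
 13.99 [0.5365 0.0699 0.2283] [-4.44  0.03 10.29] 0.0234 30.8
```

View pics/s3.png

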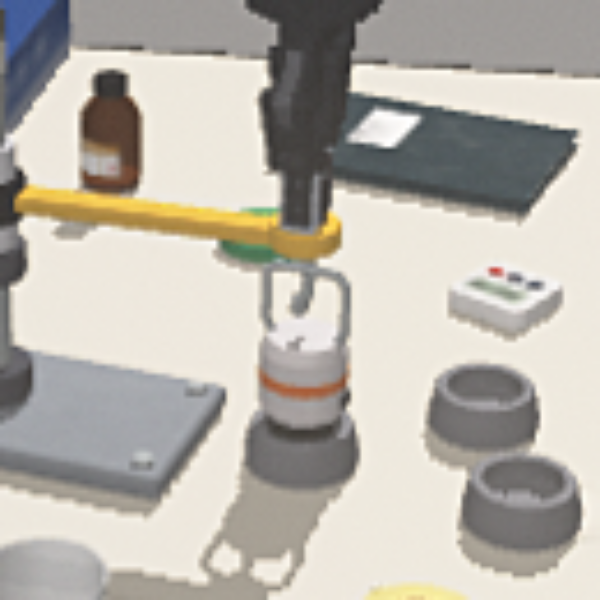

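The hook's tongue is under the bail: the lip shows at crop (300,300), between the uprights, and the driver is standing. Next I ease it up while averaging the vertical force.

```bash
cat >> h.py <<'E'
def avgf(n=12):
    F=[]
    for _ in range(n): env.dwell(.03);F.append(env.get_state()["force"])
    return np.mean(F,0),np.std(F,0)[2]/n**.5
E
python3 - <<'E'
from h import *
z=.227
for dz in [.0,.010,.006,.004,.004,.006,.008,.01,.01]:
    z+=dz
    if dz: env.movel([*B,z],.025)
    f,e=avgf(8);s=env.get_state();print(round(s["time"],2),z,s["tcp_pos"].round(4),f.round(2),round(e,2),round(s["opening"],4),flush=True)
    if f[2]<1: break
E
```

```text
14.36 0.227 [0.5365 0.0699 0.2282] [-3.920e+00  1.000e-02  1.085e+01] 0.22 0.0232
15.18 0.23700000000000002 [0.5365 0.0699 0.2382] [-3.87 -0.04 10.03] 0.22 0.0231
15.83 0.24300000000000002 [0.5365 0.0698 0.2442] [-3.29 -0.18  9.46] 0.17 0.0232
16.41 0.24700000000000003 [0.5365 0.0696 0.2477] [-2.23 -0.48  7.4 ] 0.2 0.0232
16.98 0.251 [0.5363 0.0689 0.2511] [0.19 0.22 3.09] 0.1 0.0234
17.64 0.257 [0.5362 0.0688 0.2571] [ 2.15 -0.13  2.8 ] 0.16 0.0233
18.38 0.265 [0.5362 0.0687 0.265 ] [ 4.13 -0.31  2.14] 0.14 0.0232
19.19 0.275 [0.5362 0.0687 0.2748] [ 5.27 -0.65  1.28] 0.19 0.0234
20.01 0.28500000000000003 [0.5362 0.0687 0.2848] [ 5.63 -0.52  0.99] 0.11 0.0234
```

Run:
```python
from h import *
def rep(k=""):
    f,e=avgf(16);s=env.get_state();print(k,round(s["time"],2),s["tcp_pos"].round(4),f.round(2),round(e,2),s["torque"].round(2),flush=True);return f
x=B[0]
for x,z in [(.5360,.292),(.5367,.292),(.5374,.292),(.5374,.300),(.5374,.308)]:
    env.movel([x,B[1],z],.02);f=rep((x,z))
    if f[2]<-.3: break
```

```text
(0.536, 0.292) 21.04 [0.5362 0.0687 0.2917] [ 5.96 -0.58  0.49] 0.14 [-0.17 -1.42  0.01]
(0.5367, 0.292) 21.82 [0.5365 0.0688 0.2919] [ 3.53 -0.77  0.5 ] 0.09 [-0.12 -0.84 -0.04]
(0.5374, 0.292) 22.61 [0.5369 0.0688 0.2917] [-1.36 -0.23  0.6 ] 0.07 [-0.03  0.54 -0.09]
(0.5374, 0.3) 23.69 [0.537  0.0689 0.2997] [-4.91  0.58  0.15] 0.15 [ 0.15  1.03 -0.04]
(0.5374, 0.308) 24.77 [0.5371 0.0689 0.3081] [-5.58  0.63 -0.33] 0.06 [0.21 1.11 0.02]
```

Run:
```python
from h import *
env.movel([.5374,B[1],.3025],.02);f,_=avgf(10);print(f.round(2))
x=.5374
for _ in range(3):
    if abs(f[0])<1: break
    x+=np.clip(f[0]*.00015,-.0006,.0006); env.movel([x,B[1],.3025],.02);f,_=avgf(12);print(x,f.round(2))
env.grip(.0,20);env.dwell(.3);show("20N")
```

```text
[-5.7   0.42 -0.16]
0.5367999999999999 [-3.98  0.85 -0.08]
0.5362024353243492 [-0.5   0.64 -0.36]
20N 27.35 [0.5365 0.0688 0.3027] [ 1.57  0.69 -0.37] 0.0228 29.7
```

Run:
```python
from h import *
env.movel([.5363,B[1],.300],.02);f,_=avgf(12);print(f.round(2))
def knobz():
    p,d=camera("side");C=cal("side");P=cloud(C,d);h=cv2.cvtColor(p,cv2.COLOR_BGR2HSV)
    m=(h[...,0]>18)&(h[...,0]<32)&(h[...,1]>150)&(np.hypot(P[...,0]-.57,P[...,1]-.06)<.08)&(P[...,2]>.12)
    return np.median(P[m][:,2]),np.nonzero(m)[0].mean()
print(knobz())
for o in (.0225,.0228,.0231,.0234,.0237,.0240,.0243,.0246,.025,.0255,.026):
    env.grip(o,20);env.dwell(.1);show(o);print(knobz())
```

```text
[ 2.92 -0.53 -0.02]
(np.float64(0.22223227757407954), np.float64(202.86194029850745))
0.0225 28.39 [0.5364 0.0687 0.3001] [ 3.86 -1.74  0.39] 0.0234 29.7
(np.float64(0.2219658968703237), np.float64(202.79166666666666))
0.0228 28.76 [0.5364 0.0688 0.3001] [ 5.03 -0.43  1.55] 0.0231 29.7
(np.float64(0.22217782720592638), np.float64(202.8876404494382))
0.0231 29.12 [0.5364 0.0688 0.3001] [ 4.69 -0.35 -0.26] 0.0232 26.6
(np.float64(0.22221434992144912), np.float64(202.78228782287823))
0.0234 29.49 [0.5364 0.0688 0.3001] [ 5.24 -0.35  0.49] 0.0236 16.4
(np.float64(0.22228461608311065), np.float64(202.7677902621723))
0.0237 29.86 [0.5363 0.0688 0.3   ] [ 5.22 -1.13 -0.18] 0.024 7.1
(np.float64(0.2225112563631604), np.float64(202.72932330827066))
0.024 30.23 [0.5354 0.069  0.2995] [-0.82  0.87 -1.21] 0.024 0.1
(np.float64(0.2217466193434379), np.float64(202.8403041825095))
0.0243 30.59 [0.5362 0.0688 0.3   ] [ 1.4  -1.11  0.32] 0.024 0.0
(np.float64(0.2217210930359081), np.float64(202.8996282527881))
0.0246 30.96 [0.5363 0.0688 0.3   ] [ 0.65 -0.68  0.72] 0.0245 0.0
(np.float64(0.22198467833836114), np.float64(202.83650190114068))
0.025 31.32 [0.5363 0.0688 0.3   ] [-0.28  0.05 -0.96] 0.0249 0.0
(np.float64(0.2218029939547977), np.float64(202.86516853932585))
0.0255 31.69 [0.5363 0.0688 0.3   ] [-0.63  0.77 -0.55] 0.0252 0.0
(np.float64(0.22165340374051054), np.float64(202.87313432835822))
0.026 32.06 [0.5363 0.0688 0.3   ] [-0.23  0.41  0.13] 0.0262 0.0
(np.float64(0.22161815191269407), np.float64(202.91078066914497))
```

Run:
```python
from h import *
def knobz():
    p,d=camera("side");C=cal("side");P=cloud(C,d);h=cv2.cvtColor(p,cv2.COLOR_BGR2HSV)
    m=(h[...,0]>18)&(h[...,0]<32)&(h[...,1]>150)&(np.hypot(P[...,0]-.57,P[...,1]-.06)<.08)&(P[...,2]>.12)
    return np.median(P[m][:,2]),np.nonzero(m)[0].mean()
for o in (.028,.031,.035,.040,.046): env.grip(o,20);env.dwell(.1);print(o,knobz())
env.movel([.5363,B[1],.306],.02);print(knobz())
env.movel([.5363,B[1],.40],.06)
for _ in range(6): env.dwell(.37);print(knobz(),flush=True)
show()
p,d=camera("side");cv2.imwrite("pics/s4.png",cv2.resize(p[130:310,230:410],(600,600)))
```

```text
0.028 (np.float64(0.2218756659230033), np.float64(202.86516853932585))
0.031 (np.float64(0.22179801655301862), np.float64(202.87360594795538))
0.035 (np.float64(0.22175970573608328), np.float64(202.87878787878788))
0.04 (np.float64(0.22153355429721322), np.float64(202.88636363636363))
0.046 (np.float64(0.22180585313438567), np.float64(202.87022900763358))
(np.float64(0.2218380247447802), np.float64(202.921146953405))
(np.float64(0.22191243531890228), np.float64(202.79562043795622))
(np.float64(0.22221815662832403), np.float64(202.79636363636362))
(np.float64(0.22191417831278004), np.float64(202.8065693430657))
(np.float64(0.22200248769626377), np.float64(202.85053380782918))
(np.float64(0.22200050211958755), np.float64(202.81386861313868))
(np.float64(0.22201079219886333), np.float64(202.8029197080292))
 38.68 [0.5363 0.0688 0.4   ] [-0.66 -0.35  0.21] 0.0463 0.0
```

View pics/s4.png

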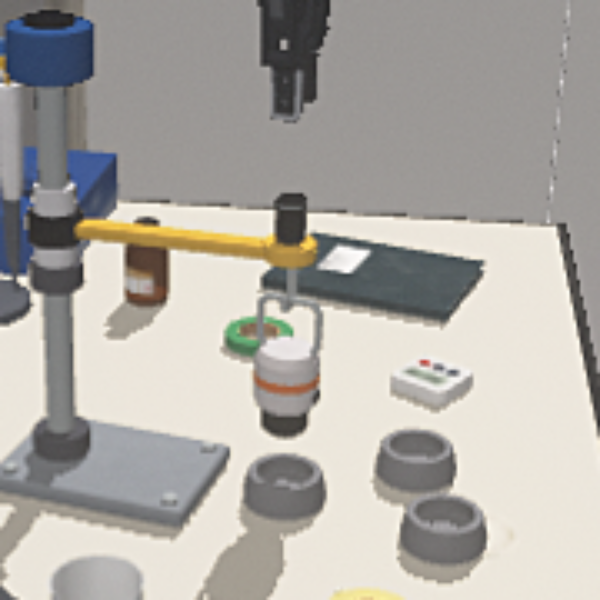

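The driver hangs upright on the hook at crop (287,370), clear of its cup at (285,485). The gripper is off the knob and the hook's height is steady.

```bash
python3 -c "
from h import *
env.dwell(1.0);print(job.job_done())"
```

```text
the job is handed in; nothing more can be done
None
```

The driver is hanging on the balancer hook, upright, at rest and clear of its cup, with the knob let go without any visible jump; the job is handed in, and no verdict came back.

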